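# Uncover the filter selector and change over to the round key

### The job

The selector's keys lie under its metal hatch: lift the hatch out of its recess by the handle, slide it along its channels all the way to the end stop on the left, and leave it lying on the deck there. Then press the key with the round cap fully down until it stays latched, so that the bar-shaped key that was latched pops up. Do not press the rectangular block or cross-shaped keys, and leave the other things on the bench where they are.

Things in the scene. Friction and masses are not known exactly. Their poses are not given: they have to be found in the camera images.
- selector: white filter selector unit fixed to the worktop, 140 mm (its x) by 390 mm (its y), 90 mm high. Origin: centre of its underside; x points away from its display front, y along its length to the left seen from the front, z up. Right half: key well under the hatch; left half: parking deck, 70 mm high. A metal channel with a lip runs along both long sides and holds the hatch captive.
- key_well (a point): centre of the key well's mouth, at seat height (62 mm above the worktop). The well is 84 mm (unit's x) by 167 mm (unit's y); channel lips 48 mm either side of its centre in x rise to 90 mm above the worktop. Four keys stand in a row on the unit's x = 0, at -57, -19, +19 and +57 mm along the unit's y from this point; which shape is in which place varies.
- hatch_grip (a point): centre of the bar of the hatch's bridge handle: dark metal, 66 mm long (unit's x), 14 mm wide (unit's y), 12 mm high, centre 30 mm above the hatch's top, open beneath between two posts; 100 mm above the worktop at the start. Axes as selector. The hatch is an aluminium plate 104 x 180 x 8 mm, 0.2 to 0.4 kg in all, always level.
- hatch_slide (a joint): travel of the hatch along the unit's +y (to the left) in m: 0 over the keys, 0.184 at the end stop. Held by the recess's edge within 2 mm until the hatch is lifted; light friction (about 1 to 2 N).
- hatch_lift (a joint): height of the hatch above its seat in m: 0 = seated, flush with the deck; it must be above 0.008 to slide on to the deck, 0.016 = stopped by the channel lips; let go it sinks under its weight, on to the seat or, at 0.008, on to the deck.
- key_round_top (a point): centre of the top of the key whose cap is a round disc of 30 mm diameter; white plastic like the other keys, cap 12 mm thick; the point rides down with the key; z points up, x and y as selector. The top lies 58 mm above the worktop when up, 47 mm when latched.
- key_round (a joint): travel of the round key in m: 0 = up, 0.011 = latched down, 0.013 = bottom stop. Starts up. Sprung upwards: about 3 N moves it down; a hook catches it once it is past 0.011. On its way down, at about 0.005, it frees whichever key was latched; let go between, it springs back up and no key is latched.
- key_bar_top (a point): centre of the top of the key whose cap is a bar 48 mm long (along the unit's x) and 13 mm wide; white plastic like the other keys, cap 12 mm thick; the point rides down with the key; z points up, x and y as selector. The top lies 58 mm above the worktop when up, 47 mm when latched.
- key_bar (a joint): travel of the bar key in m: 0 = up, 0.011 = latched down, 0.013 = bottom stop. Starts latched down; pops up to 0 by its spring when another key is pressed.
- key_block_top (a point): centre of the top of the key whose cap is a wide rectangular block, 48 mm along the unit's x and 28 mm along its y; white plastic like the other keys, cap 12 mm thick; the point rides down with the key; z points up, x and y as selector. The top lies 58 mm above the worktop when up, 47 mm when latched.
- key_block (a joint): travel of the block key in m: 0 = up, 0.011 = latched down, 0.013 = bottom stop. Starts up; sprung and latching like the round one.
- key_cross_top (a point): centre of the top of the key whose cap is a cross, 36 mm along the unit's x and 30 mm along its y, with arms 12 mm wide; white plastic like the other keys, cap 12 mm thick; the point rides down with the key; z points up, x and y as selector. The top lies 58 mm above the worktop when up, 47 mm when latched.
- key_cross (a joint): travel of the cross key in m: 0 = up, 0.011 = latched down, 0.013 = bottom stop. Starts up; sprung and latching like the round one.
- petri: bystander: two stacked clear petri dishes, 93 mm across, 31 mm high, left of the unit; origin at the centre of the underside
- vial: bystander: small glass vial with a grey cap, 46 mm across, 91 mm high, left of the unit; origin at the centre of the underside
- mini_vac: bystander: rounded white pipette charger, 104 x 64 x 24 mm, right of the unit; origin at the centre of the underside
- tweezers: bystander: steel tweezers, 126 mm long, 7 mm high, right of the unit; origin at the centre of the underside

How it is judged:
By the outcome, as a careful person would: the job done as asked, in the order asked, and still so for the second after the job is handed in, with the robot touching nothing.
It also fails if it takes over 40 s, if anything falls off the work surface, if the arm or the gripper's body presses on something with over 40 N, if the wrist force passes 120 N, or if a joint passes its speed limit or range.

### The arm

A 7-joint arm with a two-finger parallel gripper is mounted at the origin on a cart in front of the work surface, level with it; the furniture and walls round the work are solid. World frame = base frame: x ahead of the robot, y to its left, z up, the work surface at z = 0. Lengths are in mm, angles in rad, forces in N, time in s.
With the tool pointing down it reaches from about 400 to 925 mm from the base axis. Payload 4.1 kg.
Tool frame: the origin (TCP) lies at the very end of the fingers, on their centre line; the grasp point (between the pads) lies 19 mm behind it; z points along the fingers, y is the line along which they close (so a half turn about z gives the same grasp; the last joint's range is limited). The gripper opens to 85 mm and grips with 20 to 120 N. Pads are 22 mm wide; open, the fingers measure 114 mm over their backs; the gripper's body (76 mm by 85 mm) begins 54 mm behind the grasp point. The pads swing forward as they close: fully open they stand 13 mm farther back than shut.
Start: joints at [1.181, 0.398, 0.045, 1.537, -0.019, 1.207, -0.051], TCP at [186.404, -622.734, 231.347] pointing down, gripper open.
Joint ranges: [-2.82, 2.82], [-0.49, 2.23], [-1.37, 1.46], [0, 2.46], [-1.36, 4.5], [0.23, 2], [-2.94, 2.94]. Speed limits (rad/s): [2.57, 2.57, 3.14, 3.14, 3.14, 3.14, 3.14].

### API

Orientations are given as a unit quaternion [x, y, z, w].
In Python, from rig import * gives the robot as it stands.
- The arm moves only by the tool send_rows, never from a script. Its argument "increments" is a list of rows, each a list of 3 entries, a list of its own where there are three numbers: the shift along the tool's x, y, z in m, then the turn about the tool's z in rad, then the opening, from -1 (shut) to 1 (fully open). In form: [[[tx, ty, tz], roll, hand], ...]. A call has 1 to 8 rows; each row is the pose to reach, as a shift and turn from the pose commanded when the call began, along the tool's axes at that moment; what a row does not reach only later rows make up. A row lasts 1/8 s, in which the tool goes at most 62.5 mm and 10.7 degrees, less where a joint would pass 70% of its speed; a pose out of reach is approached as far as the arm can. A call with a gripper value outside its range is refused whole. The fingers move at their own pace and stop on an object; "force" is the grip in N (left out, the last holds). Time passes only in rows, so rows that repeat a pose let the fingers close. It gives the time, the measured TCP pose, the force, the opening and the grip force at its end, in the units of the state.
- get_state(): the state, without advancing time (a new reading comes with each control period).
- snapshot(name): name is "scene" or "top" or "wrist"; returns (picture, depth): 420x560x3 uint8, red, green, blue; 420x560 float32, mm along the optical axis (not along the pixel's ray), 0 where there is no reading.
- calibration(name): a dict with "fovy" (degrees; the focal length in pixels is half the picture's height over the tangent of half this angle, whatever the lens; pixels are square), "cx", "cy" (the principal point, pixels), "k1" (the pictures are not rectified: a ray, as slopes to the right and down, at radius r is drawn at 1 + k1 r^2 times it, then the intrinsics apply), "extrinsics" (4x4, takes a point from world to camera coordinates). Camera axes: x right, y down, z forward; pixel columns grow to the right and rows downward; lengths in mm; the calibration is good to about 2 mm. A picture is of the moment at which its call begins: read the wrist's pose just before it. calibration takes no time and is no camera call; for the wrist camera it gives the pose at the moment of the call.
- finish_job(): hands the job in; it is judged then, once.
The state is a dict: "clock": time; "q": joint angles; "qd": joint speeds; "joint_efforts": joint torques, N m; "position": TCP position; "ee_rot": TCP orientation; "wrist_force": force on the tool from outside, world axes, zero at the start; "ft_torque": the same for the moment, N m; "grip_width": finger opening in mm; "finger_force": force on a finger pad.
Only numpy, scipy, OpenCV 4.12 (cv2) and the standard library are available. Lean on these libraries where they do the work, as an engineer would, in place of code of your own. Each camera call takes 0.05 s, during which the arm holds its last target. There are 200 camera calls.

## Working session

There is one attempt and no reset: what is moved stays moved. The work goes in short steps, Python scripts to look and compute and a tool call to move; the robot and the scene stay as the last step left them, time stands still between calls to the robot, and variables do not carry over. Pictures are saved under pics/ and viewed, at most 10 in all, crops included, and the job is handed in when it is done.

Besides the shell and the picture viewer there is one more tool, called after "Request:" by a JSON object that holds its "method" and its "body". send_rows: Moves the arm, as the interface text tells. Its arguments: {"type":"object","properties":{"increments":{"type":"array","items":{"type":"array"}},"force":{"type":"number"}},"required":["increments"]}

```bash
ls; mkdir -p pics; cat > h.py <<'E'
from rig import *
import numpy as np, cv2
def ray_plane(c,u,v,z):
    f=210/np.tan(np.radians(c["fovy"])/2)
    d=np.array([(u-c["cx"])/f,(v-c["cy"])/f]); p=d.copy()
    for _ in range(30): p=d/(1+c["k1"]*(p@p))
    E=np.array(c["extrinsics"]); R,t=E[:3,:3],E[:3,3]
    o=-R.T@t; w=R.T@np.array([p[0],p[1],1])
    return o+w*(z-o[2])/w[2]
def proj(c,P):
    f=210/np.tan(np.radians(c["fovy"])/2)
    E=np.array(c["extrinsics"]); q=E[:3,:3]@np.array(P)+E[:3,3]
    p=q[:2]/q[2]; p=p*(1+c["k1"]*(p@p)); return p*f+[c["cx"],c["cy"]]
def save(n,im): cv2.imwrite("pics/"+n,cv2.cvtColor(im,cv2.COLOR_RGB2BGR))
E
python3 - <<'E'
from h import *
s=get_state();print(s)
for n in("scene","top"):
    im,d=snapshot(n);save(n+"0.png",im);np.save(n+"d.npy",d);print(n,calibration(n))
E
```

```text
pics
{'clock': 0.0, 'q': array([ 1.18100725,  0.3992069 ,  0.04502527,  1.53785692, -0.01870604,
        1.20689351, -0.05069304]), 'qd': array([ 0.00033278, -0.00096466, -0.00018295,  0.00241048,  0.00153924,
        0.00133272,  0.00196764]), 'joint_efforts': array([-4.85374608e-05, -4.75136554e+01,  1.36431981e+00, -2.54218286e+01,
        1.14409320e-02,  9.46786080e-03,  2.87373858e-08]), 'position': array([ 186.21036513, -622.10746001,  230.26391949]), 'ee_rot': array([ 9.89439282e-01,  1.44944693e-01, -2.02967406e-04, -9.50181216e-04]), 'wrist_force': array([ 0.17062493,  0.16439442, -0.70649424]), 'ft_torque': array([-0.04318783, -0.0132504 ,  0.0072345 ]), 'finger_force': 0.0, 'grip_width': 85.38647882529753}
scene {'fovy': 44.22993153219214, 'cx': 277.79116585750626, 'cy': 203.94761725846357, 'k1': 0.027888908108726282, 'extrinsics': array([[ 6.82082066e-01, -7.31242350e-01, -6.97715829e-03,
        -3.28288263e+02],
       [-6.38959173e-01, -5.91308309e-01, -4.92022010e-01,
         4.34047499e+02],
       [ 3.55661679e-01,  3.40057509e-01, -8.70554800e-01,
         1.09601595e+03],
       [ 0.00000000e+00,  0.00000000e+00,  0.00000000e+00,
         1.00000000e+00]])}
top {'fovy': 55.932478844683054, 'cx': 279.08361088028954, 'cy': 208.15514551060204, 'k1': -0.02712646556564915, 'extrinsics': array([[-1.87929869e-02, -9.99524533e-01, -2.44444508e-02,
         1.02561829e+02],
       [-9.92401802e-01,  2.16213000e-02, -1.21124659e-01,
         5.54825046e+02],
       [ 1.21595590e-01,  2.19824229e-02, -9.92336277e-01,
         1.09725672e+03],
       [ 0.00000000e+00,  0.00000000e+00,  0.00000000e+00,
         1.00000000e+00]])}
```

View pics/top0.png

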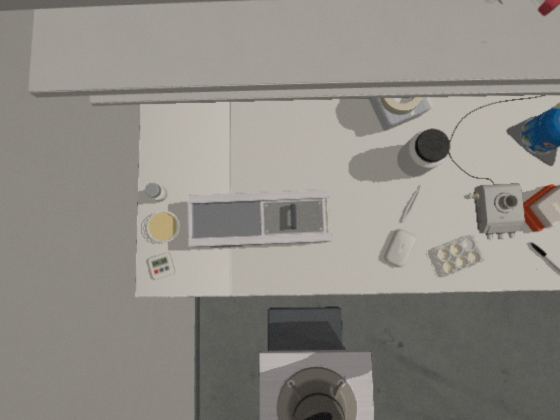

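View pics/scene0.png

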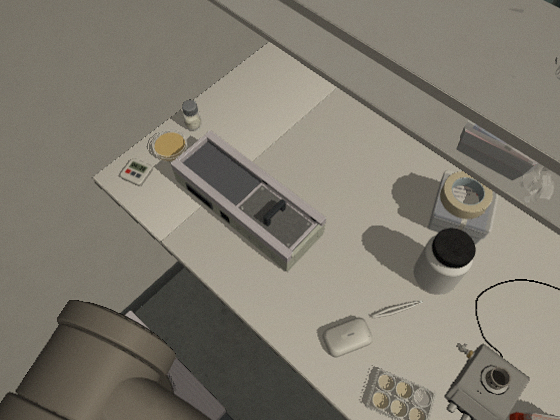

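The top view shows the selector at about cols 188–330, rows 190–247, with the handle at about (289,217). Its display front faces the robot, and the bystanders are clear of the unit.

```bash
python3 - <<'E'
from h import *
c=calibration("top");s=calibration("scene")
im=cv2.imread("pics/top0.png");d=np.load("topd.npy")
g=cv2.cvtColor(im,cv2.COLOR_BGR2GRAY)
crop=im[175:260,175:345];cv2.imwrite("pics/crop_top.png",cv2.resize(crop,None,fx=4.5,fy=4.5,interpolation=cv2.INTER_CUBIC))
roi=g[205:232,272:320];m=(roi<62).astype(np.uint8)
n,l,st,ce=cv2.connectedComponentsWithStats(m);print([(st[i],ce[i]+[272,205]) for i in range(1,n) if st[i][4]>8])
for uv in [(289,217),(189,195),(188,246),(328,190),(330,241)]: print(uv,ray_plane(c,*uv,90 if uv[0]!=289 else 106))
E
```

```text
[]
(289, 217) [523.6996551   63.65335229 106.        ]
(189, 195) [591.93478573 337.41144003  90.        ]
(188, 246) [452.09517636 338.94172598  90.        ]
(328, 190) [597.07774806 -44.46232184  90.        ]
(330, 241) [458.12528131 -45.15745979  90.        ]
```

View pics/crop_top.png

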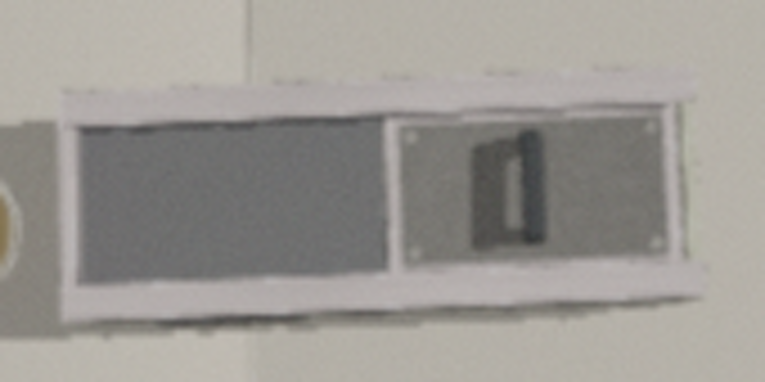

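The bar centre is at about crop (533,186), which is pixel (293.4,216.3), or roughly world (525,51). The unit's yaw is about 0.015. I'm moving above it.

Request:
{"method": "send_rows", "body": {"increments": [[[0.055, -0.055, 0], 0, 1], [[0.11, -0.11, 0], 0, 1], [[0.15, -0.16, 0], 0, 1], [[0.19, -0.2, 0], 0, 1], [[0.23, -0.24, 0], 0, 1], [[0.27, -0.285, 0], 0, 1], [[0.31, -0.33, 0], 0, 1], [[0.35, -0.37, 0], 0, 1]]}}

```text
clock: 1.1
position: [411.4, -174.4, 231.2]
ee_rot: [0.989, 0.145, 0.0, 0.0]
wrist_force: [0.9, -0.8, -0.2]
grip_width: 85.3
finger_force: 0.0
```

Request:
{"method": "send_rows", "body": {"increments": [[[0.04, -0.04, 0], 0.1, 1], [[0.08, -0.08, 0], 0.2, 1], [[0.12, -0.12, 0], 0.276, 1], [[0.168, -0.177, 0], 0.276, 1], [[0.168, -0.177, 0], 0.276, 1], [[0.168, -0.177, 0], 0.276, 1]]}}

```text
clock: 1.85
position: [521.0, 41.8, 230.8]
ee_rot: [1.0, 0.008, -0.001, 0.0]
wrist_force: [0.0, -0.6, -0.7]
grip_width: 85.4
finger_force: 0.0
```

```bash
python3 - <<'E'
from h import *
c=calibration("wrist");im,d=snapshot("wrist");save("w1.png",im);np.savez("w1.npz",d=d,**c)
s=get_state();print(s['clock'],s['position'],s['ee_rot'],proj(c,[525,51,106]))
E
```

```text
1.9 [520.80500577  40.14091783 230.75025041] [ 9.99974998e-01  7.00888286e-03 -7.08430596e-04  6.14630412e-04] [274.41249081 194.66133232]
```

View pics/w1.png

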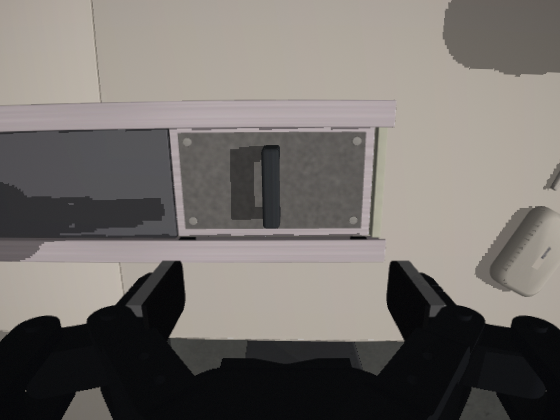

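The wrist view shows the handle bar running from (270,146) to (272,228), centred at about (271,187). The far channel's outer edge runs along row ~101 and the near one's along row ~261.

```bash
python3 - <<'E'
from h import *
c=dict(np.load("w1.npz"));c["fovy"]=float(c["fovy"])
g=cv2.cvtColor(cv2.imread("pics/w1.png"),cv2.COLOR_BGR2GRAY)
m=np.zeros_like(g);m[135:240,255:290]=(g[135:240,255:290]<50)
n,l,st,ce=cv2.connectedComponentsWithStats(m);i=1+np.argmax(st[1:,4]);print(st[i],ce[i])
print(ray_plane(c,*ce[i],106))
r=cv2.minAreaRect(np.argwhere(l==i)[:,::-1].astype(np.float32));print(r)
for a,b in [((2,104),(394,100)),((2,262),(384,261)),((180,129),(374,127)),((182,238),(370,237))]:
    z=90 if a[0]<10 else 70
    A,B=ray_plane(c,*a,z),ray_plane(c,*b,z);v=A-B;print(A,B,np.arctan2(-v[0],v[1]))
E
```

```text
[ 261  145   19   83 1008] [268.05952381 185.22420635]
[532.64243563  56.12104042 106.        ]
((270.0, 186.0), (82.0, 18.0), 90.0)
[595.33022319 278.21622589  90.        ] [600.50467779 -43.41719858  90.        ] 0.016086662179568455
[452.73683743 307.63145023  90.        ] [461.33606893 -47.96632467  90.        ] 0.024177754870418625
[574.09133198 134.86009718  70.        ] [578.36391176 -34.01715792  70.        ] 0.025294516565860795
[473.03507986 139.44806414  70.        ] [476.90650856 -38.63393033  70.        ] 0.02173616146225583
```

Request:
{"method": "send_rows", "body": {"increments": [[[0, 0, 0.03], -0.008, 1], [[0, 0, 0.05], -0.008, 1], [[0, 0, 0.05], -0.008, 1]]}}

```text
clock: 2.28
position: [519.6, 38.7, 179.7]
ee_rot: [1.0, 0.01, -0.002, 0.001]
wrist_force: [0.8, -0.3, 0.9]
grip_width: 85.4
finger_force: 0.0
```

```bash
python3 - <<'E'
from h import *
c=calibration("wrist");im,d=snapshot("wrist");save("w2.png",im);s=get_state();print(s['clock'],s['position'],s['ee_rot'])
g=cv2.cvtColor(im,cv2.COLOR_RGB2GRAY)
q=proj(c,[530,53,106]).astype(int);print(q)
y0,x0=max(q[1]-70,0),q[0]-40
R=g[y0:q[1]+70,x0:q[0]+40];m=(R<50).astype(np.uint8)
n,l,st,ce=cv2.connectedComponentsWithStats(m)
for i in range(1,n):
  if st[i,4]>200:
    x=x0+st[i,0];y=y0+st[i,1];w,h=st[i,2:4];print(x,y,w,h)
    print([ray_plane(c,u,v,106)[:2].round(1) for u,v in((x,y),(x+w,y+h),(x+w/2,y+h/2))])
E
```

```text
2.325 [520.6943904   39.29000214 181.01361203] [ 9.99950443e-01  9.91439085e-03 -7.02199646e-04  5.68241869e-04]
[264 202]
251 148 23 101
[array([565.1,  61.3]), array([497.3,  46.3]), array([532.6,  54.1])]
```

Request:
{"method": "send_rows", "body": {"increments": [[[0.009, -0.0145, 0.03], 0, 1], [[0.009, -0.0145, 0.06], 0, 1], [[0.009, -0.0145, 0.08], 0, 1], [[0.009, -0.0145, 0.099], 0, 1], [[0.009, -0.0145, 0.099], 0, 1]]}}

```text
clock: 2.95
position: [529.4, 55.4, 81.6]
ee_rot: [1.0, 0.011, -0.001, 0.0]
wrist_force: [-0.3, -0.3, 0.8]
grip_width: 85.8
finger_force: 0.0
```

Request:
{"method": "send_rows", "body": {"increments": [[[0, 0, 0], 0, 0], [[0, 0, 0], 0, -0.4], [[0, 0, 0], 0, -0.9], [[0, 0, 0], 0, -1], [[0, 0, 0], 0, -1], [[0, 0, 0], 0, -1]], "force": 40}}

```text
clock: 3.7
position: [530.3, 55.6, 82.7]
ee_rot: [1.0, 0.011, 0.0, 0.0]
wrist_force: [-1.8, -2.8, 6.2]
grip_width: 13.2
finger_force: 43.1
```

Request:
{"method": "send_rows", "body": {"increments": [[[0, 0, -0.004], 0, -1], [[0, 0, -0.008], 0, -1], [[0, 0, -0.012], 0, -1], [[0, 0, -0.012], 0, -1], [[0, 0, -0.012], 0, -1]]}}

```text
clock: 4.32
position: [530.2, 56.8, 94.4]
ee_rot: [1.0, 0.012, 0.0, -0.0]
wrist_force: [1.5, 0.7, -1.8]
grip_width: 13.0
finger_force: 42.1
```

Request:
{"method": "send_rows", "body": {"increments": [[[0, -0.015, 0], 0, -1], [[0, -0.04, 0], 0, -1], [[0, -0.07, 0], 0, -1], [[0, -0.1, 0], 0, -1], [[0, -0.13, 0], 0, -1], [[0, -0.155, 0], 0, -1], [[0, -0.172, 0], 0, -1], [[0, -0.178, 0], 0, -1]]}}

```text
clock: 5.32
position: [526.4, 235.6, 94.5]
ee_rot: [1.0, 0.012, 0.001, -0.0]
wrist_force: [4.4, -1.9, -1.5]
grip_width: 12.9
finger_force: 42.2
```

Request:
{"method": "send_rows", "body": {"increments": [[[0, -0.002, 0], 0, -1], [[0, -0.004, 0], 0, -1], [[0, -0.006, 0], 0, -1], [[0, -0.007, 0], 0, -1], [[0, -0.007, 0], 0, -1]]}}

```text
clock: 5.95
position: [526.3, 238.1, 93.9]
ee_rot: [1.0, 0.01, -0.0, 0.002]
wrist_force: [5.4, -3.1, -2.1]
grip_width: 13.6
finger_force: 42.1
```

Request:
{"method": "send_rows", "body": {"increments": [[[0, -0.002, 0], 0, -1], [[0, -0.004, 0], 0, -1], [[0, -0.006, 0], 0, -1], [[0, -0.006, 0], 0, -1]]}}

```text
clock: 6.45
position: [526.3, 238.2, 92.7]
ee_rot: [1.0, 0.009, -0.001, 0.006]
wrist_force: [6.2, -12.2, -1.6]
grip_width: 13.3
finger_force: 42.1
```

The hatch is against the end stop: the force rises and the position no longer changes. I'll ease the push, lower it onto the deck and release.

Request:
{"method": "send_rows", "body": {"increments": [[[0, 0.002, 0.002], 0, -1], [[0, 0.004, 0.003], 0, -1], [[0, 0.005, 0.004], 0, -1], [[0, 0.005, 0.004], 0, -1], [[0, 0.005, 0.004], 0, -0.5], [[0, 0.005, 0.004], 0, 0.2], [[0, 0.005, 0.004], 0, 1], [[0, 0.005, 0.004], 0, 1]]}}

```text
clock: 7.45
position: [525.3, 242.4, 90.1]
ee_rot: [1.0, 0.012, -0.0, 0.0]
wrist_force: [-0.6, -0.4, -0.0]
grip_width: 74.7
finger_force: 0.0
```

Request:
{"method": "send_rows", "body": {"increments": [[[0, 0, 0], 0, 1], [[0, 0, 0], 0, 1], [[0, 0, -0.03], 0, 1], [[0, 0, -0.08], 0, 1], [[0, 0, -0.12], 0, 1], [[0, 0.06, -0.14], 0, 1], [[0, 0.12, -0.14], 0, 1], [[0, 0.165, -0.14], 0, 1]]}}

```text
clock: 8.45
position: [529.6, 74.1, 230.7]
ee_rot: [1.0, 0.01, 0.001, 0.001]
wrist_force: [0.2, 0.3, 0.5]
grip_width: 85.5
finger_force: 0.0
```

Request:
{"method": "send_rows", "body": {"increments": [[[-0.03, 0.015, 0], 0, 0], [[-0.03, 0.015, 0], 0, -1], [[-0.03, 0.015, 0], 0, -1], [[-0.03, 0.015, 0], 0, -1]]}}

```text
clock: 8.95
position: [500.5, 62.6, 230.4]
ee_rot: [1.0, 0.012, 0.0, -0.0]
wrist_force: [-0.1, -0.4, -0.3]
grip_width: 12.4
finger_force: 0.0
```

```bash
python3 - <<'E'
from h import *
c=calibration("wrist");im,d=snapshot("wrist");save("w3.png",im);np.savez("w3.npz",d=d,**c)
s=get_state();print(s['clock'],s['position'],s['ee_rot'],s['grip_width'])
yaw=.022;R=np.array([[np.cos(yaw),-np.sin(yaw)],[np.sin(yaw),np.cos(yaw)]])
for k in(-57,-19,19,57):
  p=np.array([528,53.])+R@[0,k];print(k,p,proj(c,[*p,58]))
E
```

```text
9.0 [500.45277842  62.49236413 230.32903372] [ 9.99924861e-01  1.22546536e-02  1.73170673e-04 -2.57158020e-04] 5.048606199989715
-57 [529.25389885  -3.98620656] [358.83994566 158.92153366]
-19 [528.41796628  34.00459781] [317.70669053 158.74246932]
19 [527.58203372  71.99540219] [276.42262069 158.64247956]
57 [526.74610115 109.98620656] [235.18536546 158.62191768]
```

View pics/w3.png

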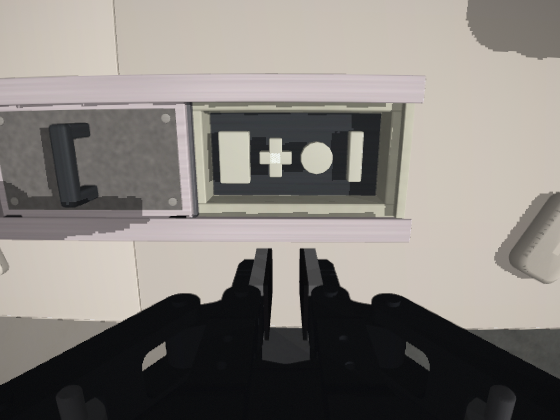

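The hatch is parked on the left. The keys from left to right are block (235,157), cross (276,158), round (317,158) and bar (355,157). The round one matches the -19 place, at about world (528.5,34.5).

Request:
{"method": "send_rows", "body": {"increments": [[[0.015, 0.015, 0], 0, -1], [[0.0275, 0.0285, 0.03], 0, -1], [[0.0275, 0.0285, 0.07], 0, -1], [[0.0275, 0.0285, 0.11], 0, -1], [[0.0275, 0.0285, 0.145], 0, -1], [[0.0275, 0.0285, 0.155], 0, -1], [[0.0275, 0.0285, 0.155], 0, -1], [[0.0275, 0.0285, 0.155], 0, -1]]}}

```text
clock: 10.0
position: [529.7, 33.6, 76.7]
ee_rot: [1.0, 0.011, 0.001, -0.0]
wrist_force: [0.8, 0.2, 0.7]
grip_width: 0.3
finger_force: 0.0
```

Request:
{"method": "send_rows", "body": {"increments": [[[0, 0, 0.008], 0, -1], [[0, 0, 0.015], 0, -1], [[0, 0, 0.02], 0, -1], [[0, 0, 0.024], 0, -1], [[0, 0, 0.027], 0, -1], [[0, 0, 0.029], 0, -1], [[0, 0, 0.031], 0, -1], [[0, 0, 0.031], 0, -1]]}}

```text
clock: 11.0
position: [528.0, 33.5, 45.0]
ee_rot: [1.0, 0.011, -0.0, 0.0]
wrist_force: [-2.0, -1.2, 8.7]
grip_width: -0.0
finger_force: 4.3
```

Request:
{"method": "send_rows", "body": {"increments": [[[0, 0, 0.001], 0, -1], [[0, 0, 0.002], 0, -1], [[0, 0, 0.002], 0, -1]]}}

```text
clock: 11.38
position: [528.1, 33.5, 44.8]
ee_rot: [1.0, 0.011, -0.0, 0.001]
wrist_force: [-7.6, -1.7, 23.0]
grip_width: -0.1
finger_force: 11.2
```

Request:
{"method": "send_rows", "body": {"increments": [[[0, 0, -0.005], 0, -1], [[0, 0, -0.02], 0, -1], [[0, 0, -0.06], 0, -1], [[0, 0, -0.1], 0, -1], [[0, 0, -0.15], 0, -1], [[-0.03, 0.0, -0.187], 0, -1], [[-0.03, -0.028, -0.187], 0, -1], [[-0.03, -0.028, -0.187], 0, -1]]}}

```text
clock: 12.38
position: [497.4, 63.2, 230.4]
ee_rot: [1.0, 0.013, 0.001, -0.0]
wrist_force: [0.4, -0.0, 0.1]
grip_width: 0.1
finger_force: 0.0
```

```bash
python3 - <<'E'
from h import *
im,d=snapshot("wrist");c=calibration("wrist");save("w4.png",im)
s=get_state();print(s['clock'],s['position'],s['wrist_force'])
E=np.array(c["extrinsics"]);print("cam z",(-E[:3,:3].T@E[:3,3])[2])
camz=(-E[:3,:3].T@E[:3,3])
f=210/np.tan(np.radians(c["fovy"])/2)
for n,p in dict(bar=(529.2,-3),round=(528.5,34.5),cross=(527.6,72),block=(526.8,110)).items():
  u,v=proj(c,[*p,52]).astype(int); dd=np.median(d[v-3:v+4,u-2:u+3])
  a=ray_plane(c,u,v,0);w=E[:3,:3]@a+E[:3,3];pt=camz+(a-camz)*dd/w[2];print(n,u,v,pt.round(1))
E
```

```text
12.425 [497.33926856  61.53182659 229.7041739 ] [ 0.02374196  0.33712383 -0.42427822]
cam z 373.1487684305883
bar 355 154 [530.6  -1.2  57.8]
round 315 154 [528.5  34.7  47.5]
cross 275 154 [528.7  72.2  58.1]
block 234 154 [527.9 109.8  58. ]
```

View pics/w4.png

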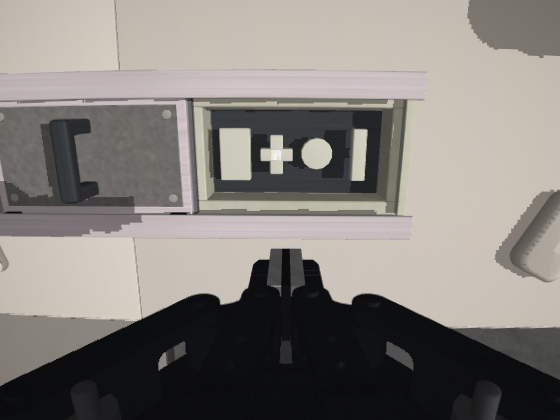

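The round key's top now stands at 47.5 mm (latched), and the bar, cross and block are all at 58 mm (up). Before handing in I'll check the hatch's travel and height.

```bash
python3 - <<'E'
from h import *
im,d=snapshot("top");c=calibration("top");save("top1.png",im)
a=cv2.cvtColor(cv2.imread("pics/w4.png"),cv2.COLOR_BGR2GRAY);c=calibration("wrist")
for row in (140,160,180):
  u=np.where(a[row,40:100]<45)[0]+40;print(row,u.min(),u.max(),[ray_plane(c,x,row,114).round(1)[:2] for x in(u.min(),u.max())])
im,d=snapshot("wrist");E=np.array(c["extrinsics"]);o=-E[:3,:3].T@E[:3,3]
for u,v in((130,150),(130,190),(66,160)):
  p=ray_plane(c,u,v,0);w=E[:3,:3]@p+E[:3,3];print((o+(p-o)*d[v,u]/w[2]).round(1))
u=np.array([proj(c,[525,y,78]) for y in(148,328)]);print(u)
E
```

```text
140 52 73 [array([542.9, 240. ]), array([543. , 223.2])]
160 74 76 [array([527.7, 224.4]), array([527.8, 222.8])]
180 58 79 [array([511.8, 239.7]), array([512.1, 222.5])]
[532.4 194.2  81.3]
[497.2 197.9  80.4]
[527.4 232.1 112.2]
[[185.08626338 159.05328979]
 [-12.03702883 156.53981101]]
```

```bash
python3 - <<'E'
from h import *
for name in("wrist","scene","top"):
  c=calibration(name);im,d=snapshot(name);E=np.array(c["extrinsics"]);o=-E[:3,:3].T@E[:3,3]
  q=proj(c,[527,236,110]).astype(int);out=[];pl=[]
  for v in range(max(0,q[1]-60),q[1]+60):
    for u in range(max(0,q[0]-60),min(560,q[0]+60)):
      if d[v,u]<=0: continue
      p=ray_plane(c,u,v,0);w=E[:3,:3]@p+E[:3,3];P=o+(p-o)*d[v,u]/w[2]
      if 515<P[0]<540 and 200<P[1]<270 and 104<P[2]<125: out.append(P)
      if 490<P[0]<560 and 160<P[1]<215 and 70<P[2]<90: pl.append(P[2])
  out=np.array(out);print(name,len(out),np.percentile(out,[3,50,97],axis=0).round(1) if len(out) else 0, len(pl),np.median(pl))
# deck right end gap: row profile around hatch's right edge in w4
im=cv2.imread("pics/w4.png");print(im[120:180:20,165:200].mean(2).astype(int).tolist())
im=cv2.imread("pics/top1.png");cv2.imwrite("pics/crop_top1.png",cv2.resize(im[175:260,175:345],None,fx=4.5,fy=4.5,interpolation=cv2.INTER_CUBIC))
E
```

```text
wrist 730 [[515.7 230.8 106.5]
 [527.8 234.6 114.2]
 [539.2 243.8 115.9]] 1161 79.65709020254809
scene 61 [[515.7 232.6 106.8]
 [527.3 237.  114.1]
 [539.4 246.  117.6]] 525 79.35781595032563
top 48 [[515.8 228.8 109.2]
 [526.6 234.5 112.3]
 [537.7 242.6 115.6]] 507 77.76993006029329
[[107, 108, 111, 112, 111, 108, 105, 101, 101, 101, 105, 103, 184, 190, 190, 191, 190, 190, 191, 191, 197, 193, 153, 135, 103, 104, 100, 78, 93, 148, 187, 186, 186, 187, 187], [107, 109, 109, 110, 110, 108, 108, 107, 105, 104, 104, 105, 114, 153, 197, 197, 197, 197, 197, 197, 198, 203, 197, 162, 139, 109, 104, 102, 90, 76, 144, 189, 189, 189, 190], [106, 105, 104, 106, 108, 107, 106, 108, 108, 108, 107, 107, 108, 109, 138, 185, 198, 197, 197, 197, 197, 197, 202, 202, 178, 141, 113, 103, 109, 92, 75, 135, 180, 190, 189]]
```

View pics/crop_top1.png

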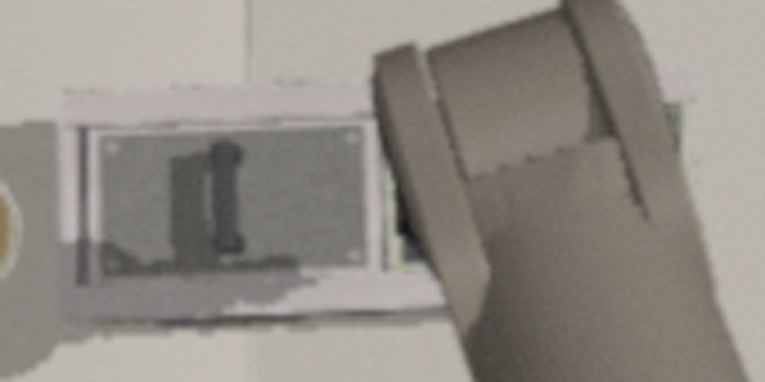

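The hatch has travelled about 183 mm by both the camera views and the hand's stroke, and the stop pushed back with 12 N. It is lying on the deck with its top at about 78 mm.

```bash
python3 -c "
from rig import *
print(finish_job())"
```

```text
the job is handed in; nothing more can be done
None
```

The job is handed in: the hatch is lying on the deck at its left end stop, the round key is latched down, and the bar key has popped up. The block and cross keys are still up, and the robot moved nothing else on the bench.

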